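# Fit a gear on a gearbox and hold the dial gauge on its pad

## Robot

A 6-joint arm with a two-finger parallel gripper is mounted at the origin on a cart in front of the work surface, level with it; the furniture and walls round the work are solid. World frame = base frame: x ahead of the robot, y to its left, z up, the work surface at z = 0. Lengths are in m, angles in rad, forces in N, time in s.
With the tool pointing down it reaches from about 0.35 to 1 m from the base axis. Payload 7.1 kg.
Tool frame: the origin (TCP) lies at the very end of the fingers, on their centre line; the grasp point (between the pads) lies behind it (robot.tcp_to_grasp is the z of the grasp point in the tool frame, in m); z points along the fingers, y is the line along which they close (so a half turn about z gives the same grasp; the last joint's range is limited). The gripper opens to 85 mm and grips with 20 to 120 N. Pads are 22 mm wide; open, the fingers measure 114 mm over their backs; the gripper's body (76 mm by 85 mm) begins 54 mm behind the grasp point. The pads swing forward as they close: fully open they stand 13 mm farther back than shut.
Start: joints at [-1.295, 0.423, 1.63, -0, 1.089, -0.019], TCP at [0.182, -0.598, 0.231] pointing down, gripper open.
Joint ranges: [-3, 3], [-0.9, 2.11], [0.09, 2.58], [-1.31, 4.45], [0.11, 2.69], [-2.54, 2.54]. Speed limits (rad/s): [2.39, 2.39, 3.01, 3.14, 3.14, 3.14].

## Interface

Orientations are given as a unit quaternion [x, y, z, w].
In Python, from bench import robot gives the robot as it stands. The module is installed in compiled form; this text tells all that it offers.
- The arm moves only by the tool move_arm, never from a script. Its argument "commands" is text: rows parted by semicolons, each of 6 numbers parted by spaces: the shift along the tool's x, y, z in mm, then the turn, a rotation vector about the tool's x, y, z in degrees. A call has 1 to 8 rows; each row is the pose to reach, as a shift and turn from the pose commanded when the call began, along the tool's axes at that moment; what a row does not reach only later rows make up. A row lasts 1/12 s, in which the tool goes at most 41.7 mm and 7.16 degrees, less where a joint would pass 70% of its speed; a pose out of reach is approached as far as the arm can. A call with a gripper value outside its range is refused whole. "grip" is the finger opening in mm, from 0 to 85.4, set as the call begins (left out, the last holds). The fingers move at their own pace and stop on an object; "grip_force" is the grip in N (left out, the last holds). Time passes only in rows, so rows that repeat a pose let the fingers close. It gives the time, the measured TCP pose, the force, the opening and the grip force at its end, in the units of the state.
- robot.sense(): the state, without advancing time (a new reading comes with each control period).
- robot.read_camera(name): name is "side" or "top"; returns the picture (420x560x3 uint8, red, green, blue); there is no depth.
- robot.camera_params(name): a dict with "fx", "fy", "cx", "cy" (pixels), "R" (3x3) and "t" (3): a world point X has camera coordinates R X + t. Camera axes: x right, y down, z forward; pixel columns grow to the right and rows downward; lengths in m; the calibration is good to about 2 mm. A picture is of the moment at which its call begins. camera_params takes no time and is no camera call.
- robot.sign_off(): hands the job in; it is judged then, once.
Trained networks look in the newest picture that a camera, given by its name, has taken for a name from the list of things; names that differ only in an ending like _2 or _b are one class to them, and where a whole thing is asked for, a point or a joint stands for the part that bears it (a point fixed in the world has none). Each returns a list of dicts, best first, with "p" (0 to 1); they miss things now and then, are a little off and sometimes report something else, mostly with a low value. They report only what shows in the picture. A call takes as long as a camera call. They do not tell look-alikes from the thing itself.
- robot.find_in(camera, name): "extent" ([left, top, width, height] in pixels, round what is visible of it).
- robot.trace(camera, name): "pixels" (420x560 bool, what is visible of it) and "extent" ([left, top, width, height] in pixels, round what is visible of it).
The state is a dict: "t": time; "joint_pos": joint angles; "joint_vel": joint speeds; "joint_torque": joint torques, N m; "eef_pos": TCP position; "tool_rot": TCP orientation; "contact_force": force on the tool from outside, world axes, zero at the start; "moment": the same for the moment, N m; "gripper_width": finger opening in m; "finger_force": force on a finger pad.
Only numpy, scipy, OpenCV 4.12 (cv2) and the standard library are available. Lean on these libraries where they do the work, as an engineer would, in place of code of your own. Each camera call takes 0.05 s, during which the arm holds its last target. There are 200 camera calls.

## Task

The overhauled gearbox stands on the saw's sliding table: fit the square-bored gear, hub up, on its upright square shaft, fully home on the shoulder, and let go of it. Then check the gear with the dial gauge: lift the gauge out of its wooden block and, holding it upright with the plunger down, press the tip gently on the centre of the raised round pad on the gear's face until the plunger is about half way in (the needle half way round the dial), never right in to its stop. Finish while still holding the gauge there, fingers clear of the gear, and leave the other tools and parts where they lie.

Things in the scene. Friction and masses are not known exactly. Their poses are not given: they have to be found in the camera images.
- gear: Dark steel spur gear, 112 mm over its teeth, 14 mm thick, 0.34 to 0.53 kg, lying flat, hub up. Origin: centre of its underside, on the bore's axis; z up. Its square hub (34 x 34 mm, sides along the gear's x and y) rises from the face, 14 mm up, to 44 mm; grip it there. The square bore, 18 x 18 mm, also along x and y, goes right through.
- hub_top (a point): Centre of the upper end of the gear's hub, 44 mm above the gear's underside.
- gear_pad (a point): The marked spot: centre of the top of the one raised round pad (15 mm across, machined bright, with a scribed cross) on the gear's face, 44.5 mm from the axis along the gear's +x, 16.5 mm above the gear's underside.
- gearbox: Grey cast gearbox, fixed, foot 150 x 112 mm, a dark round cover on top. Origin: centre of its underside, below the shaft; z up. The upright bright square shaft, 16 x 16 mm (1 mm clearance a side in the bore), has its sides along the gearbox's x and y; the gear may go on in any of four positions. A thin worm shaft sticks out level on its -y side.
- shaft_shoulder (a point): Centre of the round shoulder (48 mm across) at the foot of the square shaft, 66 mm above the gearbox's underside: the gear's underside rests on it when home. Axes as the gearbox's.
- shaft_top (a point): Centre of the top end of the square shaft, 52 mm above the shoulder (8 mm above the hub of a gear that is home). The last 4 mm taper from 16 to 10 mm wide.
- gauge_block: Hardwood block, 70 x 60 x 64 mm high, fixed, with an upright 14 mm hole through its middle in which the dial gauge stands. Origin: centre of its underside.
- dial_gauge: Dial gauge, 0.17 kg, upright in the block, plunger down in its hole. Origin: end of the plunger when out; z up along the stem; white dial looks along -x. From below: plunger 24 mm, stem 24 mm (10 mm thick; both in the hole, so lift 50 mm), shoulder resting on the block, round case centred 77 mm up: 44 mm across its rim (along y), 24 mm thick (along x). A cap stands up to 109 mm.
- dial_centre (a point): Centre of the gauge's round dial case, 77 mm above the end of the plunger when out.
- gauge_tip (a point): Lower end of the gauge's plunger, a ball 6 mm across; it moves up with the plunger.
- plunger (a joint): How far the plunger is pushed in (m): 0 fully out, 0.010 at its stop. It is sprung: 1 N to start it, 1.6 N at half way, 2.2 N at the stop. The black needle goes once round clockwise in that 10 mm.
- spanner: Flat steel spanner, 52 x 211 x 8 mm, lying; a bystander. Origin: centre of its underside.
- hex_key_1: Long-arm hex key, 40 x 146 x 9 mm, lying; a bystander. Origin: centre of its underside.
- nut: Hexagon nut, 33 mm across, 14 mm high; a bystander. Origin: centre of its underside.
- pot: Small round steel tin of screws, 68 mm across, 52 mm high; a bystander. Origin: centre of its underside.
Things that resemble listed ones, but are neither listed nor needed, are in the scene too. What is shaped like the gear but red is not meant.

How it is judged:
By the outcome, as a careful person would: the job done as asked, in the order asked, and still so for the second after the job is handed in, while the arm keeps its last pose, push and grip.
It also fails if it takes over 53 s, if anything falls off the work surface, if the arm or the gripper's body presses on something with over 40 N, if the wrist force passes 120 N, or if a joint passes its speed limit or range.

## Working session

There is one attempt and no reset: what is moved stays moved. The work goes in short steps, Python scripts to look and compute and a tool call to move; the robot and the scene stay as the last step left them, time stands still between calls to the robot, and variables do not carry over. Pictures are saved under pics/ and viewed, at most 10 in all, crops included, and the job is handed in when it is done.

Besides the shell and the picture viewer there is one more tool, called after ">>>" by a JSON object that holds its "name" and its "arguments", one argument or row to a line. move_arm: Moves the arm, as the interface text tells. Its arguments: {"type":"object","properties":{"commands":{"type":"string"},"grip":{"type":"number"},"grip_force":{"type":"number"}},"required":["commands"]}

```bash
mkdir -p pics; python3 - <<'E'
from bench import robot
import cv2,numpy as np
s=robot.sense();print(s['t'],s['eef_pos'],s['tool_rot'],s['gripper_width'],robot.tcp_to_grasp)
for c in("side","top"):
    im=robot.read_camera(c);cv2.imwrite(f"pics/{c}0.png",im[:,:,::-1])
    p=robot.camera_params(c);print(c,p['fx'],p['cx'],p['cy'],np.round(p['R'],3).tolist(),np.round(p['t'],3), 'C',-np.array(p['R']).T@np.array(p['t']))
    for n in("gear","gearbox","gauge_block","dial_gauge"):
        for d in robot.find_in(c,n)[:4]:print(n,round(d['p'],2),np.round(d['extent']))
E
```

```text
0.0 [ 0.18147137 -0.59751049  0.23052515] [ 9.89158827e-01  1.46847592e-01 -8.70465566e-05 -7.69345223e-04] 0.08521600083446798 -0.0187
side 499.49208692482335 282.02884268204645 205.73503439203301 [[-0.972, -0.236, -0.001], [-0.154, 0.638, -0.755], [0.179, -0.733, -0.656]] [0.527 0.089 1.465] C [0.26413993 1.14214675 1.02844624]
gear 0.84 [264. 246.  42.  30.]
gear 0.68 [295. 303.  50.  37.]
gearbox 0.75 [254. 186.  61.  56.]
gauge_block 0.8 [310. 155.  28.  28.]
top 484.5538873318744 281.0417083440101 206.14888899721603 [[0.12, -0.993, 0.006], [-0.963, -0.118, -0.244], [0.243, 0.023, -0.97]] [0.053 0.571 1.133] C [0.26794482 0.09394529 1.23805278]
gear 0.61 [220. 219.  38.  36.]
gear 0.6 [144. 260.  42.  40.]
gear 0.33 [202. 262.  15.  16.]
gearbox 0.67 [278. 192.  64.  71.]
gearbox 0.57 [217. 213.  41.  44.]
gauge_block 0.84 [382. 248.  36.  42.]
dial_gauge 0.51 [395. 259.  19.  12.]
```

View pics/side0.png

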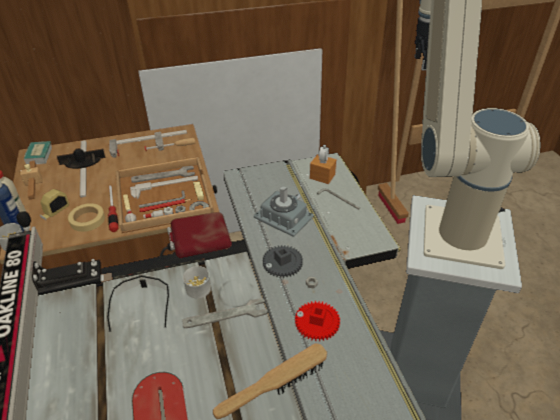

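View pics/top0.png

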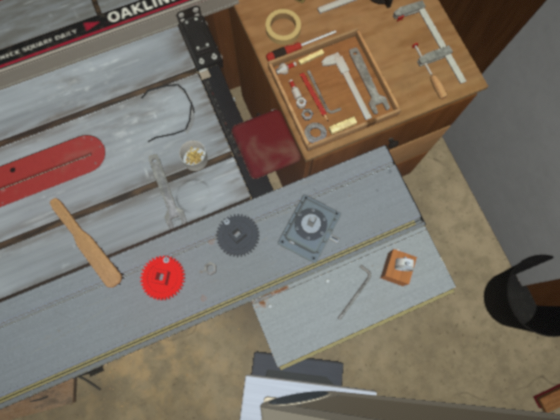

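Side picture: dark gear at (283,261), red look-alike at (318,321), gearbox at (284,207), and gauge in its block at (323,165). Top picture: dark gear (238,235), red gear (163,277), gearbox (311,226), block and gauge (400,266). What could be taken for the gear: red gear (excluded by the text), the dark gear (chosen) and the nut at top (209,268). Next, close crops for detail.

```bash
python3 - <<'E'
import cv2,numpy as np
t=cv2.imread('pics/top0.png');s=cv2.imread('pics/side0.png')
a=cv2.resize(t[185:295,205:345],None,fx=4,fy=4,interpolation=cv2.INTER_CUBIC)  #560x440
b=cv2.resize(t[240:295,375:425],None,fx=4,fy=4,interpolation=cv2.INTER_CUBIC) #200x220
o=np.zeros((440,790,3),np.uint8);o[:,:560]=a;o[:220,570:770]=b;cv2.imwrite('pics/ctop.png',o)
a=cv2.resize(s[140:285,250:345],None,fx=4,fy=4,interpolation=cv2.INTER_CUBIC)
cv2.imwrite('pics/cside.png',a)
E
```

```text
(no output)
```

View pics/ctop.png

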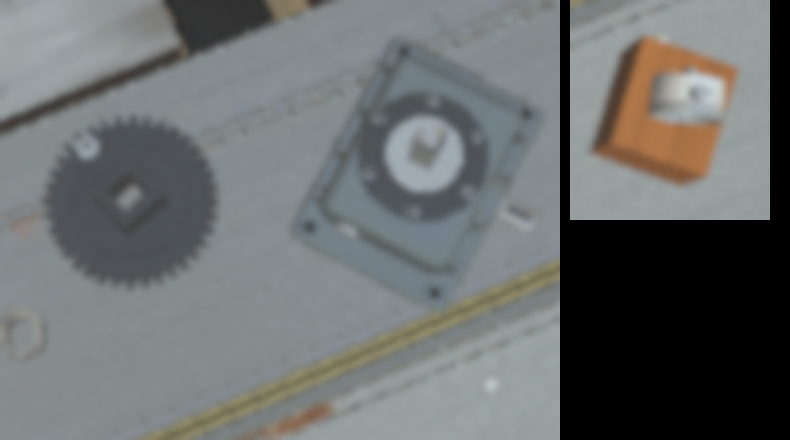

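View pics/cside.png

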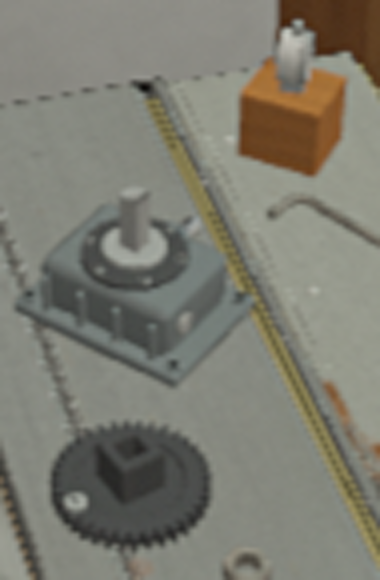

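Top crop: dark gear with bright pad at crop (87,148) and bore at (130,195); gearbox foot with worm stub to the right (517,215); gauge upright in the block. Side crop: pad (76,501), bore top (131,448), shaft top (133,191), gauge cap (298,25). So the dark gear is the chosen one, confirmed. Now I triangulate.

```bash
cat > h.py <<'E'
import numpy as np,cv2
from scipy.optimize import least_squares
from bench import robot
P={c:robot.camera_params(c) for c in("side","top")}
def proj(c,X):
    p=P[c];q=np.atleast_2d(X)@np.array(p['R']).T+np.array(p['t'])
    return np.c_[p['fx']*q[:,0]/q[:,2]+p['cx'],p['fy']*q[:,1]/q[:,2]+p['cy']]
def T(c,u,v):  # crop->pixel
    o=(205,185) if c=='top' else (250,140)
    return np.array([o[0]+(u+.5)/4-.5,o[1]+(v+.5)/4-.5])
def place(q,L):
    c,s=np.cos(q[3]),np.sin(q[3]);L=np.array(L,float)
    return np.c_[q[0]+c*L[:,0]-s*L[:,1],q[1]+s*L[:,0]+c*L[:,1],q[2]+L[:,2]]
def fit(obs,q0,fixz=False):
    def r(q):
        return np.concatenate([(proj(c,place(q,[l]))[0]-px) for c,px,l in obs])
    s=least_squares(r,q0,loss='soft_l1',f_scale=.7);return s.x,r(s.x).reshape(-1,2)
def tri(ps,pt):
    f=lambda X:np.r_[proj('side',X)[0]-ps,proj('top',X)[0]-pt]
    s=least_squares(f,[.5,-.2,0]);return s.x,s.fun
E
cat > m.py <<'E'
from h import *
np.set_printoptions(precision=4,suppress=True)
for n,a,b in(("pad",(76,501),(87,148)),("shafttop",(133,191),(428,146)),("shoulder",(134,247),(425,154)),("bore",(131,448),(129,194)),("footright",(253,302),(435,300)),("footfront",(176,383),(295,232)),("footleft",(20,308),(403,40))):
    X,r=tri(T('side',*a),T('top',*b));print(n,X,r)
# block / gauge; right crop offset
TB=lambda u,v:np.array([375+(u-570+.5)/4-.5,240+(v+.5)/4-.5])
for n,a,b in(("cap",(298,25),(699,93)),("b_right",(346,80),(705,183))):
    X,r=tri(T('side',*a),TB(*b));print(n,X,r)
for c in("side","top"):
    for n in("gear","gearbox","gauge_block","dial_gauge"):
        for d in robot.trace(c,n)[:2]:
            m=d['pixels'];ys,xs=np.nonzero(m);print(c,n,round(d['p'],2),np.round(d['extent']),m.sum(),xs.mean(),ys.mean())
            np.save(f"mask_{c}_{n}_{int(xs.mean())}.npy",m)
E
python3 m.py
```

```text
pad [0.5165 0.2579 0.0167] [ 0.2474  0.0714  0.0182 -0.2433]
shafttop [0.5245 0.0445 0.1168] [ 1.5261  0.4566  0.0926 -1.2975]
shoulder [0.5283 0.0433 0.0633] [ 0.074   0.0218  0.0047 -0.0641]
bore [0.4858 0.2241 0.0416] [ 0.4102  0.1125  0.0311 -0.3902]
footright [0.4436 0.0247 0.0111] [-1.1732 -0.2884 -0.0895  1.0016]
footfront [0.4793 0.1185 0.005 ] [-0.1938 -0.0514 -0.0145  0.1756]
footleft [0.6152 0.0632 0.0018] [-0.5906 -0.1961 -0.0326  0.538 ]
cap [ 0.4483 -0.1837  0.1245] [ 0.0171  0.0043  0.0011 -0.0126]
b_right [ 0.4061 -0.2063  0.0612] [ 0.7922  0.1795  0.0564 -0.5872]
side gear 0.95 [296. 305.  45.  33.] 1393 317.7307968413496 320.2038765254846
side gear 0.85 [263. 248.  42.  28.] 1012 282.6699604743083 260.60869565217394
side gearbox 0.87 [252. 184.  61.  55.] 1743 284.2954675846242 211.6483075157774
side gauge_block 0.82 [308. 154.  28.  27.] 576 323.24305555555554 169.48784722222223
side gauge_block 0.24 [255. 186.  59.  52.] 1656 284.31944444444446 211.95169082125605
side dial_gauge 0.58 [316. 144.  17.  20.] 144 323.9513888888889 154.15277777777777
side dial_gauge 0.18 [311. 155.  25.  24.] 532 322.8063909774436 169.20488721804512
top gear 0.76 [218. 214.  44.  40.] 1290 237.90697674418604 235.1953488372093
top gear 0.56 [140. 257.  42.  47.] 1516 163.18667546174143 277.6715039577836
top gearbox 0.59 [277. 194.  65.  70.] 2484 309.537037037037 228.91787439613526
top gauge_block 0.79 [380. 246.  38.  41.] 757 397.003963011889 268.0686922060766
top gauge_block 0.17 [394. 258.  19.  12.] 208 404.4375 264.1201923076923
top dial_gauge 0.51 [394. 259.  20.  13.] 228 404.3421052631579 264.3070175438597
```

```bash
cat > m2.py <<'E'
from h import *
np.set_printoptions(precision=4,suppress=True)
im={c:cv2.imread(f'pics/{c}0.png') for c in("side","top")}
th=np.linspace(0,2*np.pi,80,endpoint=False)
def sil(c,q,parts,S=8):
    m=np.zeros((420*S//2,560*S//2),np.uint8); off=np.array([150,120])
    for L in parts:
        p=(proj(c,place(q,L))-off+.5)*S-.5
        cv2.fillPoly(m,[cv2.convexHull(p.astype(np.float32)).astype(np.int32)],1)
    ys,xs=np.nonzero(m);return np.array([(xs.mean()+.5)/S-.5+off[0],(ys.mean()+.5)/S-.5+off[1]]),len(xs)/S/S,m
cyl=lambda r,a,b:[(r*np.cos(t),r*np.sin(t),z) for t in th for z in(a,b)]
box=lambda x,y,a,b:[(i*x/2,j*y/2,z) for i in(-1,1) for j in(-1,1) for z in(a,b)]
gear=[cyl(.0545,0,.014),box(.034,.034,.014,.044)]
# measured gear silhouette from darkness in ROI
roi={'side':(258,238,306,282),'top':(212,208,264,262)}
obs={}
for c in roi:
    x0,y0,x1,y1=roi[c];g=im[c].max(2)[y0:y1,x0:x1];m=(g<108).astype(np.uint8)
    n,l,st,_=cv2.connectedComponentsWithStats(m);k=1+np.argmax(st[1:,4]);m=(l==k).astype(np.uint8)
    ct,_=cv2.findContours(m,cv2.RETR_EXTERNAL,cv2.CHAIN_APPROX_NONE);f=np.zeros_like(m);cv2.drawContours(f,ct,-1,1,-1)
    ys,xs=np.nonzero(f);obs[c]=(np.array([xs.mean()+x0,ys.mean()+y0]),f.sum());print(c,obs[c])
pads={'side':T('side',76,501),'top':T('top',87,148)}
def r(q):
    q=[q[0],q[1],0,q[2]]
    return np.concatenate([sil(c,q,gear)[0]-obs[c][0] for c in roi]+[.5*(proj(c,place(q,[(.0445,0,.0165)]))[0]-pads[c]) for c in roi])
s=least_squares(r,[.4858,.2241,.83],diff_step=2e-3);print('gear',s.x,np.rad2deg(s.x[2]),s.fun,[sil(c,[s.x[0],s.x[1],0,s.x[2]],gear)[1] for c in roi])
gq=[s.x[0],s.x[1],0,s.x[2]]
# gearbox keypoints
o=[]
for a,l in(((133,190),(0,0,.118)),((134,247),(0,0,.066))):o.append(('side',T('side',*a),l))
for a,l in(((430,143),(0,0,.118)),((425,154),(0,0,.066))):o.append(('top',T('top',*a),l))
fc={'side':[((16,308),(.075,.056)),((176,385),(-.075,.056)),((255,301),(-.075,-.056))],'top':[((398,37),(.075,.056)),((545,113),(.075,-.056)),((436,307),(-.075,-.056)),((290,234),(-.075,.056))]}
for c in fc:
    for a,(x,y) in fc[c]:o.append((c,T(c,*a),(x,y,.008)))
bq,rr=fit(o,[.528,.043,0,-.37]);print('box',bq,np.rad2deg(bq[3]));print(rr)
TB=lambda u,v:np.array([375+(u-570+.5)/4-.5,240+(v+.5)/4-.5])
o=[('side',T('side',*a),(x,y,z)) for a,(x,y,z) in []]
# block: unlabeled corners side: left,back,right,front
S=[(242,91),(265,57),(347,79),(321,112)];Sb=[(240,156),(316,175)]
best=None
for w,(X,Y) in (('x70',(.035,.03)),('y70',(.03,.035))):
  cs=[(X,Y),(X,-Y),(-X,-Y),(-X,Y)]
  for k in range(2):
    C=cs[k:]+cs[:k]
    o=[('side',T('side',*a),(*C[i],.064)) for i,a in enumerate(S)]
    o+=[('side',T('side',*Sb[0]),(*C[0],0)),('side',T('side',*Sb[1]),(*C[3],0))]
    o+=[('top',TB(645,37),(*C[1],.064)),('top',TB(737,68),(*C[2],.064)) ,('top',TB(708,180),(*C[3],.064)),('top',TB(612,150),(*C[0],.064))]
    q,rr=fit(o,[.43,-.18,0,-.3]);print(w,k,q,np.rad2deg(q[3]),np.abs(rr).sum())
E
python3 m2.py
```

```text
side (array([282.1936, 261.1278]), np.uint64(1033))
top (array([237.7212, 235.4783]), np.uint64(1313))
gear [0.4862 0.225  0.8242] 47.22554856348065 [ 0.3117 -0.1689 -0.1542 -0.3472  0.1533  0.0261  0.0683 -0.0899] [1043.765625, 1434.828125]
box [ 0.5278  0.0436 -0.0018 -0.37  ] -21.1979263671463
[[ 0.4833  0.489 ]
 [ 0.2148 -0.1458]
 [ 0.103  -1.8142]
 [-0.0925  0.0344]
 [-1.0243 -0.2328]
 [-0.1137  0.2594]
 [ 0.5724  0.1267]
 [-0.6469 -0.4097]
 [ 0.6107  0.0954]
 [ 1.7235  2.1189]
 [-0.5249 -0.1448]]
x70 0 [ 0.4534 -0.1854 -0.0036  0.2493] 14.281383253658545 121.77667022541351
x70 1 [ 0.4566 -0.1836  0.0012  1.7644] 101.09327258703057 122.04059351855918
y70 0 [ 0.4566 -0.1836  0.0012  0.1936] 11.093208369758765 122.04056882998597
y70 1 [ 0.4534 -0.1854 -0.0036  1.8201] 104.28144416718102 121.77667236204303
```

```bash
cat >> h.py <<'E'
from scipy.spatial.transform import Rotation as Ro
def go(x,y,z,psi=None):
    """shift in tool axes (mm) and turn about tool z (deg) to TCP world x,y,z with tool x at world angle psi (deg), tool down"""
    s=robot.sense();R=Ro.from_quat(s['tool_rot']);M=R.as_matrix()
    d=M.T@(np.array([x,y,z])-s['eef_pos'])*1000
    now=np.degrees(np.arctan2(M[1,0],M[0,0]))
    if psi is None: psi=now
    c,q=np.cos(np.radians(psi)),np.sin(np.radians(psi))
    G=np.array([[c,q,0],[q,-c,0],[0,0,-1]]).T
    G=np.array([[c,q,0],[q,-c,0],[0,0,-1.]])
    rv=np.degrees((R.inv()*Ro.from_matrix(G)).as_rotvec())
    print('t %.2f'%s['t'],'pos',np.round(s['eef_pos'],4),'psi %.2f'%now,'F',np.round(s['contact_force'],1),'w %.4f'%s['gripper_width'],'j',np.round(s['joint_pos'],2))
    print('  shift',np.round(d,1),'turn',np.round(rv,2))
E
cat > m3.py <<'E'
from h import *
np.set_printoptions(precision=4,suppress=True)
TB=lambda u,v:np.array([375+(u-570+.5)/4-.5,240+(v+.5)/4-.5])
for w,(X,Y) in (('x70',(.035,.03)),('y70',(.03,.035))):
    C={'L':(X,Y),'B':(X,-Y),'R':(-X,-Y),'F':(-X,Y)}
    o=[('side',T('side',*a),(*C[k],z)) for k,a,z in(('L',(242,91),.064),('B',(265,57),.064),('R',(347,79),.064),('F',(321,112),.064),('L',(240,156),0),('F',(316,175),0))]
    o+=[('top',TB(*a),(*C[k],.064)) for k,a in(('L',(645,37)),('B',(737,68)),('R',(706,182)),('F',(617,153)))]
    q,rr=fit(o,[.44,-.18,0,-.3]);print(w,q,np.rad2deg(q[3]),np.abs(rr).sum());print(rr.T)
go(.486,.225,.1,47.2)
E
python3 m3.py
```

```text
x70 [ 0.4476 -0.1856  0.0008 -0.1965] -11.258491939083735 11.169114317640407
[[-0.02    1.0994  0.314   0.353  -0.2122  0.3891 -0.3263  0.4631  1.0441
  -0.8024]
 [ 0.6202 -0.5084 -0.8626  0.781  -0.1186  0.6141  0.1646  0.0446 -0.9229
  -1.5087]]
y70 [ 0.4476 -0.1848  0.0051 -0.1461] -8.368171289448146 35.527504424948035
[[ 1.1474  2.3998 -0.9013 -0.9524  0.9216 -0.8864 -3.543   1.6596  4.4955
  -1.7839]
 [ 1.2948 -1.7207 -3.3158  0.1913  0.632   0.0838  1.6461  1.4604 -3.0006
  -3.4912]]
t 0.90 pos [ 0.1816 -0.598   0.2314] psi 16.89 F [ 0.8 -0.1 -0.2] w 0.0857 j [-1.29  0.42  1.63  0.    1.09 -0.02]
  shift [ 530.4 -699.1  131.3] turn [  0.     0.   -30.31]
```

>>> {"name": "move_arm", "arguments": {
  "commands": "530 -700 50 0 0 -30.3;530 -700 50 0 0 -30.3;530 -700 50 0 0 -30.3;530 -700 50 0 0 -30.3;530 -700 50 0 0 -30.3;530 -700 50 0 0 -30.3;530 -700 50 0 0 -30.3;530 -700 50 0 0 -30.3",
  "grip": 80
}}

```text
t: 1.57
eef_pos: [0.297, -0.2841, 0.2125]
tool_rot: [0.917, 0.4, 0.0, 0.0]
contact_force: [0.9, -0.2, -0.7]
gripper_width: 0.0802
finger_force: 0.0
```

```bash
python3 -c "
from h import *
go(.486,.225,.1,47.2)"
```

```text
t 1.57 pos [ 0.297  -0.2841  0.2125] psi 47.15 F [ 0.9 -0.2 -0.7] w 0.0802 j [-0.79  0.13  2.1   0.    0.91 -0.04]
  shift [ 501.8 -207.7  112.4] turn [ 0.05 -0.   -0.05]
```

>>> {"name": "move_arm", "arguments": {
  "commands": "502 -208 60 0 0 0;502 -208 60 0 0 0;502 -208 60 0 0 0;502 -208 60 0 0 0;502 -208 60 0 0 0;502 -208 60 0 0 0;502 -208 60 0 0 0;502 -208 60 0 0 0"
}}

```text
t: 2.23
eef_pos: [0.4122, 0.0271, 0.1759]
tool_rot: [0.916, 0.4, 0.001, 0.0]
contact_force: [1.1, -0.6, 0.1]
gripper_width: 0.0803
finger_force: 0.0
```

```bash
python3 -c "
from h import *
go(.486,.225,.06,47.2)"
```

```text
t 2.23 pos [0.4122 0.0271 0.1759] psi 47.20 F [ 1.1 -0.6  0.1] w 0.0803 j [ 0.04  0.2   2.12 -0.    0.82  0.78]
  shift [195.2 -80.4 116. ] turn [ 0.05 -0.04  0.  ]
```

>>> {"name": "move_arm", "arguments": {
  "commands": "98 -40 40 0 0 0;195 -80 70 0 0 0;195 -80 90 0 0 0;195 -80 110 0 0 0;195 -80 116 0 0 0;195 -80 116 0 0 0;195 -80 116 0 0 0;195 -80 116 0 0 0"
}}

```text
t: 2.9
eef_pos: [0.4849, 0.2232, 0.0583]
tool_rot: [0.916, 0.401, -0.001, 0.0]
contact_force: [0.1, -0.2, -0.0]
gripper_width: 0.0803
finger_force: 0.0
```

```bash
cat > crop.py <<'E'
import sys
from h import *
name=sys.argv[1]; X=np.array([float(v) for v in sys.argv[2:5]]); Z=int(sys.argv[5]) if len(sys.argv)>5 else 5; h=350//(2*Z)
o=[]
for c in("side","top"):
    im=robot.read_camera(c);cv2.imwrite(f'pics/{name}_{c}.png',im[:,:,::-1])
    u,v=np.round(proj(c,X)[0]).astype(int);print(c,'crop origin',u-h,v-h,'zoom',Z)
    o.append(cv2.resize(im[v-h:v+h,u-h:u+h,::-1],None,fx=Z,fy=Z,interpolation=cv2.INTER_CUBIC))
cv2.imwrite(f'pics/{name}.png',np.hstack(o))
E
python3 crop.py g1 .486 .225 .05
python3 -c "
from h import *
go(.486,.225,.021,47.2)"
```

```text
side crop origin 248 215 zoom 5
top crop origin 201 197 zoom 5
t 3.00 pos [0.4852 0.2219 0.06  ] psi 47.20 F [ 0.6 -0.   0.3] w 0.0804 j [ 0.41  0.55  1.92 -0.    0.66  1.15]
  shift [ 2.8 -1.5 39. ] turn [-0.01  0.03 -0.  ]
```

View pics/g1.png

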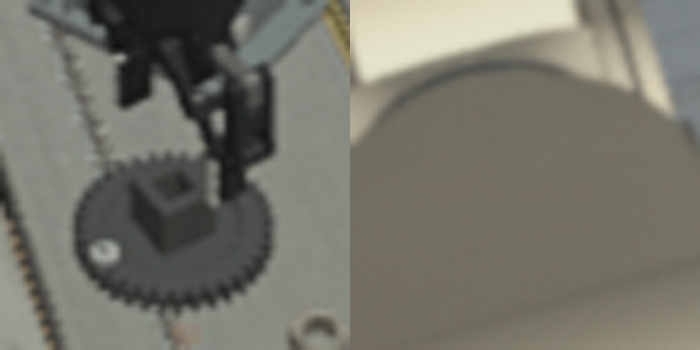

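Side crop: the two fingers at (130,100) and (235,190) straddle the hub at (172,185), pad at (104,250); the top view is hidden by the gripper. Descend and grip.

>>> {"name": "move_arm", "arguments": {
  "commands": "2 -1 12 0 0 0;2.5 -1.5 25 0 0 0;2.5 -1.5 34 0 0 0;2.5 -1.5 39 0 0 0;2.5 -1.5 39 0 0 0"
}}

```text
t: 3.42
eef_pos: [0.4851, 0.2244, 0.0193]
tool_rot: [0.917, 0.4, -0.001, 0.0]
contact_force: [-0.6, -0.6, 1.1]
gripper_width: 0.0796
finger_force: 0.0
```

>>> {"name": "move_arm", "arguments": {
  "commands": "0 0 0 0 0 0;0 0 0 0 0 0;0 0 0 0 0 0;0 0 0 0 0 0;0 0 0 0 0 0;0 0 0 0 0 0",
  "grip": 25,
  "grip_force": 60
}}

```text
t: 3.92
eef_pos: [0.4867, 0.2254, 0.0214]
tool_rot: [0.916, 0.4, 0.001, 0.0]
contact_force: [-0.7, -0.8, 6.2]
gripper_width: 0.033
finger_force: 61.6
```

```bash
python3 -c "
from h import *
go(.486,.225,.16,47.2)"
```

```text
t 3.92 pos [0.4867 0.2254 0.0214] psi 47.20 F [-0.7 -0.8  6.2] w 0.0330 j [ 0.41  0.63  1.92 -0.    0.59  1.16]
  shift [-6.000e-01 -1.000e-01 -1.386e+02] turn [ 0.03 -0.06 -0.  ]
```

>>> {"name": "move_arm", "arguments": {
  "commands": "0 0 -10 0 0 0;0 0 -35 0 0 0;0 0 -75 0 0 0;0 0 -115 0 0 -7;0 0 -140 0 0 -14;0 0 -140 0 0 -21.6;0 0 -140 0 0 -21.6;0 0 -140 0 0 -21.6"
}}

```text
t: 4.58
eef_pos: [0.4853, 0.225, 0.1608]
tool_rot: [0.826, 0.564, -0.0, -0.0]
contact_force: [-1.3, -0.4, -4.2]
gripper_width: 0.0332
finger_force: 60.8
```

```bash
python3 -c "
from h import *
go(.5278,.0436,.16,68.8)"
```

```text
t 4.58 pos [0.4853 0.225  0.1608] psi 68.62 F [-1.3 -0.4 -4.2] w 0.0332 j [0.41 0.39 1.88 0.   0.87 0.78]
  shift [-153.4  105.7    0.8] turn [-0.04  0.03 -0.18]
```

>>> {"name": "move_arm", "arguments": {
  "commands": "-25 17 0 0 0 0;-58 40 0 0 0 0;-91 62 0 0 0 0;-123 84 0 0 0 0;-145 100 0 0 0 -0.2;-153.5 105.7 0 0 0 -0.2;-153.5 105.7 0 0 0 -0.2;-153.5 105.7 0 0 0 -0.2"
}}

```text
t: 5.25
eef_pos: [0.5282, 0.0437, 0.1596]
tool_rot: [0.825, 0.565, -0.001, -0.001]
contact_force: [0.2, -0.0, -3.4]
gripper_width: 0.0325
finger_force: 60.9
```

```bash
python3 crop.py g2 .528 .044 .14
python3 -c "
from h import *
go(.5278,.0436,.16,68.8)"
```

```text
side crop origin 248 146 zoom 5
top crop origin 278 181 zoom 5
t 5.35 pos [0.5283 0.0448 0.16  ] psi 68.96 F [ 0.3 -0.1 -3.7] w 0.0329 j [0.06 0.39 1.89 0.   0.87 0.43]
  shift [-1.3  0.   0. ] turn [-0.11  0.03  0.16]
```

View pics/g2.png

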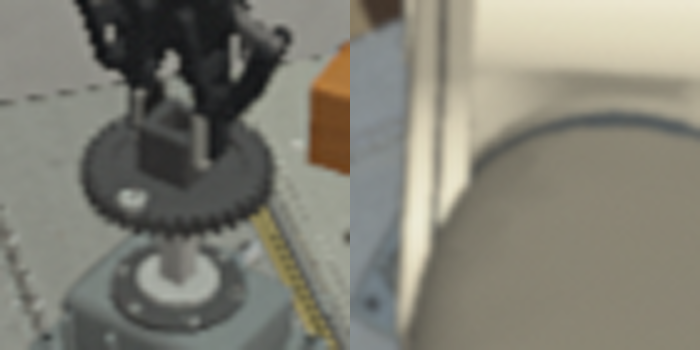

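Side crop: the gear hangs level over the shaft (shaft at (180,250), pad at (132,198)); the top view is hidden. Compare gear and shaft in the same side view, which cancels calibration bias.

```bash
sed -n '/^th=/,/^gear=/p' m2.py > sl.py; cat > m4.py <<'E'
from h import *
exec(open('sl.py').read())
np.set_printoptions(precision=4,suppress=True)
def ray(px,z): return least_squares(lambda X:proj('side',[X[0],X[1],z])[0]-px,[.5,.05]).x
print('shaft side-only',ray(T('side',133,190),.118),ray(T('side',134,247),.066))
im=cv2.imread('pics/side0.png').astype(int)
# shaft edges, subpixel: horizontal profile of brightness
for r in (190,193,196,198): print(r,im[r,275:293].sum(1)//3)
# shoulder ellipse bright
g=im.min(2)[190:215,270:300];m=((g>150)).astype(np.uint8);ys,xs=np.nonzero(m)
im2=cv2.imread('pics/g2_side.png');x0,y0,x1,y1=262,150,306,200
for r in (197,199,201): print('g2',r,im2[r,275:293].astype(int).sum(1)//3)
pad=np.array([248+(132+.5)/5-.5,146+(198+.5)/5-.5])
# gear outline below the face: extremes of dark disc in rows
g=im2.max(2)
for r in range(174,194,2):
    d=np.nonzero(g[r,255:312]<100)[0]+255;print(r,d.min(),d.max())
s=[robot.sense()['eef_pos']]
for _ in range(4): robot.find_in('side','gear');s.append(robot.sense()['eef_pos'])
p=np.mean(s,0);print(np.array(s));q=[p[0],p[1],p[2]-.0214,np.radians(68.8)]
print('tcp mean',p,'pad pred',proj('side',place(q,[(.0445,0,.0165)])),'obs',pad,'->',ray(pad,q[2]+.0165)-place(q,[(.0445,0,.0165)])[0,:2])
c,a,mm=sil('side',q,gear[:1],8)
for r in range(174,194,2):
    row=np.nonzero(mm[int((r-120+.5)*8)])[0];
    if len(row):print(r,(row.min()+.5)/8-.5+150,(row.max()+.5)/8-.5+150)
E
python3 m4.py
```

```text
shaft side-only [0.5292 0.0438] [0.5278 0.0464]
190 [134 131 126 130 122 101  99 102 100 100 109 118 128 133 135 135 134 133]
193 [119 123 123 123 114 100  94  95 100 113 123 125 129 135 135 135 137 133]
196 [ 78  75  72  77  85  92  94  95  99 113 123 127 115  87  73  74  86 109]
198 [ 74 111 147 162 146 107  94  94  99 114 124 129 148 160 149 113  81  87]
g2 197 [ 73  78 105 139 139 110  99  99 103 118 128 134 148 147 121  90  94 119]
g2 199 [102 146 168 169 149 109  97  97 102 119 127 132 153 166 165 146 104  76]
g2 201 [122 160 167 165 156 132 107  98  99 116 136 151 162 164 165 168 140  81]
174 266 300
176 265 301
178 264 302
180 264 302
182 264 302
184 265 302
186 266 301
188 267 302
190 270 303
192 274 291
[[0.5283 0.0448 0.16  ]
 [0.5284 0.045  0.1602]
 [0.5286 0.0451 0.1604]
 [0.5287 0.045  0.1606]
 [0.5288 0.0449 0.1607]]
tcp mean [0.5286 0.045  0.1604] pad pred [[273.912  185.1644]] obs [274.  185.2] -> [-0.0003  0.0001]
174 265.0625 300.9375
176 264.0625 301.6875
178 263.8125 302.0625
180 263.9375 302.0625
182 263.9375 301.9375
184 264.3125 301.5625
186 265.0625 300.6875
188 266.6875 299.1875
190 269.1875 296.8125
192 272.9375 292.8125
```

```bash
cat > m5.py <<'E'
from h import *
exec(open('sl.py').read())
np.set_printoptions(precision=3,suppress=True)
b=[.5278,.0436,0,-.37]
for z in(.07,.08,.09,.1,.11):
    p=proj('side',place(b,[(i*.008,j*.008,z) for i in(-1,1) for j in(-1,1)]));c=proj('side',place(b,[(0,0,z)]))[0]
    print(z,'row',c[1],'cols',np.sort(p[:,0]),'c',c[0])
pr=lambda c,r:proj(c,place(b,cyl(r,.066,.066)))
for c,f,roi in(('side','side0',(268,190,300,216)),('top','top0',(293,205,330,245))):
    im=cv2.imread(f'pics/{f}.png').astype(np.uint8);x0,y0,x1,y1=roi
    g=im.min(2)
    m=(g[y0:y1,x0:x1]>(118 if c=='side' else 125)).astype(np.uint8)
    n,l,st,_=cv2.connectedComponentsWithStats(m);k=1+np.argmax(st[1:,4]);ys,xs=np.nonzero(l==k)
    h=cv2.convexHull(np.c_[xs,ys].astype(np.int32));mm=np.zeros_like(m);cv2.fillPoly(mm,[h],1);ys,xs=np.nonzero(mm)
    e=pr(c,.024);print(c,'obs centroid',xs.mean()+x0,ys.mean()+y0,'ext',xs.min()+x0,xs.max()+x0,ys.min()+y0,ys.max()+y0,'pred ctr',e.mean(0),'ext',e.min(0),e.max(0))
im=cv2.imread('pics/side0.png').min(2)
for r in range(184,215):print(r,im[r,270:298])
E
python3 m5.py
```

```text
0.07 row 199.75448436012903 cols [279.575 282.657 284.016 287.082] c 283.3325441190151
0.08 row 197.1717682898507 cols [279.562 282.658 284.022 287.103] c 283.3360080677026
0.09 row 194.5659739497457 cols [279.548 282.658 284.029 287.123] c 283.3395029690541
0.1 row 191.93679062226042 cols [279.535 282.659 284.035 287.143] c 283.343029239805
0.11 row 189.28390198684258 cols [279.521 282.659 284.042 287.164] c 283.3465873042057
side obs centroid 288.01967213114756 198.08524590163935 ext 276 299 190 206 pred ctr [283.331 200.813] ext [275.253 195.607] [291.405 206.083]
top obs centroid 310.61168384879727 223.0962199312715 ext 301 320 214 232 pred ctr [310.816 223.022] ext [301.116 213.556] [320.515 232.536]
184 [131 130 130 130 131 129 128 128 128 130 129 127 129 129 128 126 126 126
 126 127 126 126 125 126 126 106  83  79]
185 [130 131 129 130 129 128 127 127 129 129 129 128 128 128 127 127 128 128
 129 129 127 126 125 123 125 115  93  81]
186 [128 128 129 128 130 130 129 130 129 128 127 128 134 137 135 131 130 130
 129 128 127 127 128 128 127 126 108  86]
187 [129 128 128 130 131 130
[... 2603 characters left out ...]
 88  64  60  70  73  75  75  77  75  75  75  75  84  87  98  99
  77  76  77  74  70  77  98 116 119 119]
210 [ 93  99  99  90  72  58  57  62  71  75  73  75  75  75  80  91 115 112
  77  71  68  76  90 105 114 118 118 118]
211 [ 80  86  93  95  95  89  74  58  54  57  60  61  66  65  67  70  80  76
  62  73  97 110 115 117 118 118 119 119]
212 [ 88  81  80  86  92  95  95  94  90  86  83  78  80  82  81  80  80  95
 108 111 115 118 120 119 119 117 119 118]
213 [107  79  70  74  80  85  89  96 100 102 103 105 109 112 113 113 113 117
 120 120 120 118 118 119 118 118 118 114]
214 [ 94  80  70  72  73  74  78  85  90  96 100 105 108 113 115 119 120 121
 120 119 119 120 119 119 118 119 114 105]
```

>>> {"name": "move_arm", "arguments": {
  "commands": "-1.5 0 8 0 0 0;-1.5 0 16 0 0 0;-1.5 0 21 0 0 0;-1.5 0 24 0 0 0;-1.5 0 27 0 0 0;-1.5 0 30 0 0 0;-1.5 0 30 0 0 0"
}}

```text
t: 6.13
eef_pos: [0.5283, 0.0424, 0.1302]
tool_rot: [0.824, 0.566, -0.0, -0.0]
contact_force: [-1.0, -0.5, -3.1]
gripper_width: 0.0329
finger_force: 61.0
```

```bash
python3 -c "
from h import *
go(.5280,.0436,.087,68.8);print(robot.sense()['moment'])"
```

```text
t 6.13 pos [0.5283 0.0424 0.1302] psi 68.98 F [-1.  -0.5 -3.1] w 0.0329 j [0.06 0.43 1.91 0.   0.8  0.42]
  shift [ 1.  -0.7 43.2] turn [-0.05  0.02  0.18]
[-0.05406203  0.01298122  0.00554792]
```

>>> {"name": "move_arm", "arguments": {
  "commands": "0 0 6 0 0 0;0 0 12 0 0 0;0 0 18 0 0 0;0 0 24 0 0 0;0 0 30 0 0 0;0 0 36 0 0 0;0 0 38 0 0 0;0 0 38 0 0 0"
}}

```text
t: 6.8
eef_pos: [0.5281, 0.0425, 0.092]
tool_rot: [0.824, 0.566, -0.001, -0.0]
contact_force: [-0.8, 0.1, -4.4]
gripper_width: 0.0328
finger_force: 60.9
```

```bash
python3 -c "
from h import *
go(.5280,.0436,.087,68.8);print(robot.sense()['moment'])"
```

```text
t 6.80 pos [0.5281 0.0425 0.092 ] psi 68.99 F [-0.8  0.1 -4.4] w 0.0328 j [0.06 0.5  1.92 0.   0.72 0.42]
  shift [ 1.  -0.5  5. ] turn [-0.07  0.03  0.19]
[-0.00110673  0.02519672  0.02646395]
```

Free all the way; gently press home.

>>> {"name": "move_arm", "arguments": {
  "commands": "0 0 2 0 0 0;0 0 3.5 0 0 0;0 0 5 0 0 0;0 0 6 0 0 0;0 0 6 0 0 0;0 0 6 0 0 0"
}}

```text
t: 7.3
eef_pos: [0.5288, 0.0425, 0.0874]
tool_rot: [0.824, 0.566, 0.0, 0.0]
contact_force: [-2.4, -0.1, 5.7]
gripper_width: 0.0329
finger_force: 61.9
```

>>> {"name": "move_arm", "arguments": {
  "commands": "0 0 0 0 0 0;0 0 0 0 0 0;0 0 0 0 0 0;0 0 -4 0 0 0;0 0 -30 0 0 0;0 0 -65 0 0 0;0 0 -100 0 0 0;0 0 -130 0 0 0",
  "grip": 75
}}

```text
t: 7.97
eef_pos: [0.5288, 0.0425, 0.219]
tool_rot: [0.824, 0.566, 0.0, 0.0]
contact_force: [1.1, 0.3, 1.5]
gripper_width: 0.0751
finger_force: 0.0
```

```bash
python3 -c "
from h import *
go(.4478,-.185,.22,78.8)"
```

```text
t 7.97 pos [0.5288 0.0425 0.219 ] psi 68.99 F [1.1 0.3 1.5] w 0.0751 j [ 0.06  0.3   1.85 -0.    0.99  0.42]
  shift [-241.4    6.    -1.1] turn [ 0.05 -0.02 -9.81]
```

>>> {"name": "move_arm", "arguments": {
  "commands": "-40 1 0 0 0 0;-80 2 0 0 0 -3;-120 3 0 0 0 -5;-160 4 0 0 0 -7;-190 5 0 0 0 -9;-200 6 0 0 0 -9.8;-200 6 0 0 0 -9.8;-200 6 0 0 0 -9.8"
}}

```text
t: 8.63
eef_pos: [0.4625, -0.1467, 0.217]
tool_rot: [0.774, 0.634, 0.0, 0.0]
contact_force: [0.2, 0.4, -0.2]
gripper_width: 0.0747
finger_force: 0.0
```

```bash
python3 - <<'E'
from h import *
Z=7
def cr(im,c,X,h,w):
    u,v=np.round(proj(c,X)[0]).astype(int);print(c,u-w,v-h)
    return cv2.resize(im[v-h:v+h,u-w:u+w],None,fx=Z,fy=Z,interpolation=cv2.INTER_CUBIC)
G=(.448,-.185,.09);B=(.528,.044,.09)
a=[]
for c in("side","top"):
    im=robot.read_camera(c)[:,:,::-1];cv2.imwrite(f'pics/g3_{c}.png',im)
    a.append(np.vstack([cr(cv2.imread(f'pics/{c}0.png'),c,G,18,27),cr(im,c,B,24,27)]))
cv2.imwrite('pics/g3.png',np.hstack(a))
go(.4478,-.185,.22,78.8)
E
```

```text
side 297 137
side 256 171
top 377 247
top 284 197
t 8.73 pos [ 0.4628 -0.1457  0.2169] psi 78.79 F [ 0.5  0.3 -0. ] w 0.0749 j [-0.33  0.24  1.94  0.    0.96 -0.13]
  shift [-41.4  -7.1  -3.1] turn [ 0.01 -0.01 -0.01]
```

View pics/g3.png

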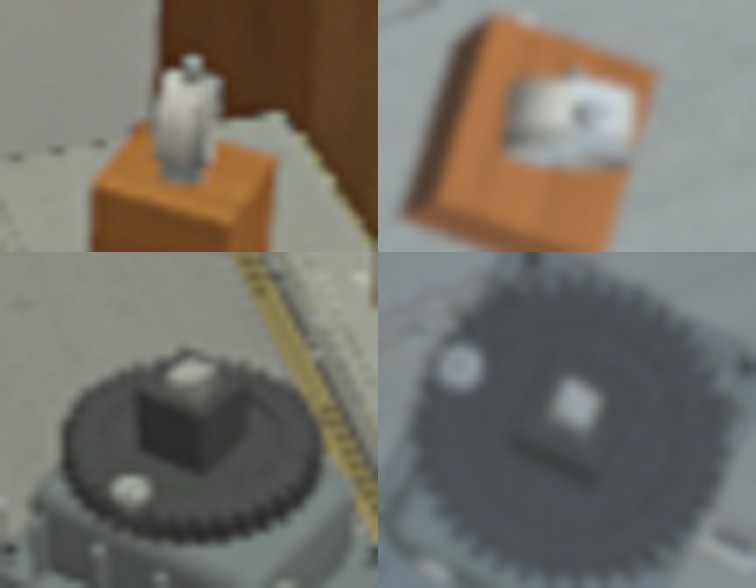

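Top row (initial): the gauge stands upright in its block, roughly square to it. Bottom row: the gear is home, square bore round the shaft, pad at side px (274.3,204.6), top px (295.6,213.1). Now gauge yaw and pad point.

```bash
cat > m6.py <<'E'
from h import *
np.set_printoptions(precision=4,suppress=True)
X,r=tri(np.array([274.3,204.6]),np.array([295.6,213.1]));print('pad tri',X,r)
s=np.radians(68.8);print('pad model',.528+.0445*np.cos(s),.0436+.0445*np.sin(s))
th=np.linspace(0,2*np.pi,60,endpoint=False)
case=[(x,.022*np.cos(t),.077+.022*np.sin(t)) for t in th for x in(-.012,.012)]
cap=[(.004*np.cos(t),.004*np.sin(t),z) for t in th for z in(.095,.109)]
stem=[(.006*np.cos(t),.006*np.sin(t),z) for t in th for z in(.048,.06)]
S=8
def sil(c,q,o,w,h):
    m=np.zeros((h*S,w*S),np.uint8)
    for L in(case,cap,stem):
        p=(proj(c,place(q,L))-o+.5)*S-.5;cv2.fillPoly(m,[cv2.convexHull(p.astype(np.float32)).astype(np.int32)],1)
    return cv2.resize(m.astype(np.float32),(w,h),interpolation=cv2.INTER_AREA)
roi={'top':(388,252,28,24),'side':(312,140,24,26)}
obs={}
for c,(x,y,w,h) in roi.items():
    im=cv2.imread(f'pics/{c}0.png');hsv=cv2.cvtColor(im,cv2.COLOR_BGR2HSV)[y:y+h,x:x+w].astype(float)
    obs[c]=np.clip((150-hsv[...,1])/80,0,1) if c=='top' else np.load('mask_side_dial_gauge_323.npy')[y:y+h,x:x+w].astype(float)
    print(c);
    if c=='top':print('\n'.join(''.join('%2d'%int(v*9) for v in r) for r in obs[c]))
def cost(p):
    q=[p[0],p[1],.016,p[2]]
    return sum(wt*np.abs(cv2.GaussianBlur(sil(c,q,np.array(roi[c][:2]),*roi[c][2:]),(3,3),.6)-obs[c]).sum() for c,wt in(('top',1),('side',.5)))
from scipy.optimize import minimize
for y in(-40,-25,-11,0,15,30):
    m=minimize(cost,[.448,-.185,np.radians(y)],method='Nelder-Mead',options=dict(initial_simplex=[[.448,-.185,np.radians(y)],[.451,-.185,np.radians(y)],[.448,-.182,np.radians(y)],[.448,-.185,np.radians(y+8)]]))
    print(y,m.x,np.degrees(m.x[2]),m.fun)
E
python3 m6.py
```

```text
pad tri [0.5447 0.0839 0.0814] [ 0.0903  0.0277  0.0055 -0.0798]
pad model 0.5440922933686532 0.0850884091540903
top
 9 9 8 3 0 0 0 0 0 0 0 0 1 3 4 7 9 9 9 9 9 9 9 9 9 9 9 9
 9 8 4 2 0 0 0 0 0 0 0 0 0 0 0 1 3 4 7 9 9 9 9 9 9 9 9 9
 9 5 4 1 0 0 0 0 0 0 0 0 0 0 0 0 0 0 1 3 5 7 9 9 9 9 9 9
 8 5 2 0 0 0 0 0 0 0 0 0 0 0 0 0 0 1 1 0 0 2 4 7 9 9 9 9
 6 5 2 0 0 0 0 0 0 0 0 0 0 0 1 2 4 6 4 1 0 0 0 1 2 4 7 9
 5 4 1 0 0 0 0 0 1 2 3 3 4 4 5 8 9 9 9 5 3 2 1 0 0 0 1 3
 5 3 1 0 0 0 0 1 4 7 9 9 9 9 9 9 9 9 9 9 9 9 7 5 3 1 0 2
 5 2 0 0 0 0 1 4 9 9 9 9 9 9 9 9 9 9 9 9 9 9 9 9 9 5 1 3
 4 2 0 0 0 0 1 5 9 9 9 9 9 9 9 9 9 9 9 9 9 9 9 9 9 9 4 5
 3 1 0 0 0 0 1 6 9 9 9 9 9 9 9 9 9 9 9 9 9 9 9 9 9 9 6 7
 2 1 0 0 0 0 2 7 9 9 9 9 9 9 9 9 9 9 9 9 9 9 9 9 9 9 6 9
 2 0 0 0 0 0 2 7 9 9 9 9 9 9 9 9 9 9 9 9 9 9 9 9 9 9 7 9
 1 0 0 0 0 0 2 8 9 9 9 9 9 9 9 9 9 9 9 9 9 9 9 9 9 9 9 9
 0 0 0 0 0 0 3 9 9 9 9 9 9 9 9 9 9 9 9 9 9 9 9 9 9 9 9 9
 0 0 0 0 0 0 3 9 9 9 9 9 9 9 9 9 9 9 9 9 9 9 9 9 9 9 9 9
 0 0 0 0 0 0 3 9 9 9 9 9 9 9 9 9 9 9 9 9 9 9 9 9 9 9 9 9
 0 0 0 0 0 1 4 9 9 9 9 9 9 9 9 9 9 9 9 9 9 9 9 9 9 9 9 9
 0 0 0 0 0 0 2 6 9 9 9 9 9 9 9 9 9 9 9 9 9 9 9 9 9 9 9 9
 0 0 0 0 0 0 1 2 3 6 8 9 9 9 9 9 9 9 9 9 9 9 9 9 9 9 9 9
 0 0 0 0 0 0 0 0 0 1 2 2 3 4 5 5 6 6 6 6 6 5 4 5 9 9 9 9
 0 0 0 0 0 0 0 0 0 0 0 0 0 0 0 1 1 1 1 1 1 1 1 3 9 9 9 9
 0 0 0 0 0 0 0 0 0 0 0 0 0 0 0 0 0 0 0 0 0 0 0 3 9 9 9 9
 0 0 0 0 0 0 0 0 0 0 0 0 0 0 0 0 0 0 0 0 0 0 1 5 9 9 9 9
 0 0 0 0 0 0 0 0 0 0 0 0 0 0 0 0 0 0 0 0 0 0 2 7 9 9 9 9
side
-40 [ 0.4488 -0.1866 -0.0752] -4.309402291267648 149.4548035759479
-25 [ 0.4488 -0.1872 -0.0947] -5.4283586754541595 149.90894769083243
-11 [ 0.4489 -0.1864 -0.0598] -3.4236848209767134 149.44224241618065
0 [ 0.4487 -0.1865 -0.0629] -3.601163761034922 149.6704931571905
15 [ 0.449  -0.1855 -0.0503] -2.88121487681044 149.98582615851774
30 [ 0.4487 -0.1859 -0.0839] -4.809951394957336 148.96062762475924
```

```bash
python3 -c "
from h import *
go(.4482,-.1855,.15,86)"
```

```text
t 8.73 pos [ 0.4628 -0.1457  0.2169] psi 78.79 F [ 0.5  0.3 -0. ] w 0.0749 j [-0.33  0.24  1.94  0.    0.96 -0.13]
  shift [-41.9  -6.6  66.9] turn [ 0.01 -0.01 -7.21]
```

>>> {"name": "move_arm", "arguments": {
  "commands": "-20 -3 0 0 0 -3;-38 -6 0 0 0 -7.2;-42 -6.5 15 0 0 -7.2;-42 -6.5 40 0 0 -7.2;-42 -6.5 60 0 0 -7.2;-42 -6.5 67 0 0 -7.2;-42 -6.5 67 0 0 -7.2",
  "grip": 60,
  "grip_force": 30
}}

```text
t: 9.32
eef_pos: [0.4472, -0.1849, 0.1482]
tool_rot: [0.731, 0.682, -0.001, -0.002]
contact_force: [-0.2, 0.1, -0.2]
gripper_width: 0.06
finger_force: 0.0
```

```bash
python3 -c "
from h import *
robot.read_camera('side')
go(.4482,-.1855,.077,86)"
```

```text
t 9.37 pos [ 0.448  -0.1854  0.1494] psi 86.06 F [ 1.1 -0.4 -0.2] w 0.0605 j [-0.42  0.34  1.99  0.    0.81 -0.35]
  shift [-0.2  0.3 72.4] turn [-0.09 -0.04  0.06]
```

>>> {"name": "move_arm", "arguments": {
  "commands": "0 0 20 0 0 0;0 0 40 0 0 0;0 0 58 0 0 0;0 0 68 0 0 0;0 0 72 0 0 0;0 0 72 0 0 0"
}}

```text
t: 9.87
eef_pos: [0.4483, -0.1861, 0.0779]
tool_rot: [0.731, 0.682, -0.0, -0.0]
contact_force: [0.3, -0.4, 0.3]
gripper_width: 0.0601
finger_force: 0.0
```

>>> {"name": "move_arm", "arguments": {
  "commands": "0 0 0 0 0 0;0 0 0 0 0 0;0 0 0 0 0 0;0 0 0 0 0 0;0 0 0 0 0 0;0 0 0 0 0 0;0 0 0 0 0 0",
  "grip": 15
}}

```text
t: 10.45
eef_pos: [0.4487, -0.1866, 0.0788]
tool_rot: [0.731, 0.682, 0.0, 0.001]
contact_force: [0.1, 1.1, 8.2]
gripper_width: 0.0239
finger_force: 32.2
```

```bash
python3 -c "
from h import *
go(.4482,-.1855,.17,86);print(robot.sense()['moment'])"
```

```text
t 10.45 pos [ 0.4487 -0.1866  0.0788] psi 85.98 F [0.1 1.1 8.2] w 0.0239 j [-0.42  0.47  2.03  0.    0.64 -0.35]
  shift [  1.   -0.4 -91.2] turn [ 0.1   0.03 -0.02]
[ 0.04261795  0.08207128 -0.00929875]
```

>>> {"name": "move_arm", "arguments": {
  "commands": "0 0 -6 0 0 0;0 0 -18 0 0 0;0 0 -35 0 0 0;0 0 -55 0 0 0;0 0 -80 0 0 0;0 0 -110 0 0 0;0 0 -126 0 0 0;0 0 -126 0 0 0",
  "grip_force": 45
}}

```text
t: 11.12
eef_pos: [0.4499, -0.1872, 0.2076]
tool_rot: [0.731, 0.682, 0.001, 0.003]
contact_force: [1.1, -0.5, -1.2]
gripper_width: 0.0236
finger_force: 44.5
```

```bash
python3 -c "
from h import *
robot.read_camera('side')
go(.5444,.0845,.205,86);print(robot.sense()['moment'],robot.sense()['finger_force'])"
```

```text
t 11.17 pos [ 0.4489 -0.1867  0.2056] psi 85.99 F [-0.2 -0.2 -1.4] w 0.0234 j [-0.42  0.25  1.95  0.    0.93 -0.35]
  shift [277.2  76.3   0.5] turn [ 0.22  0.08 -0.01]
[-0.01684006  0.02861218  0.01570772] 44.52634871006012
```

>>> {"name": "move_arm", "arguments": {
  "commands": "30 8 0 0 0 0;65 18 0 0 0 0;105 29 0 0 0 0;145 40 0 0 0 0;185 51 0 0 0 0;222 61 0 0 0 0;255 70 0 0 0 0;277 76.5 0 0 0 0"
}}

```text
t: 11.83
eef_pos: [0.5432, 0.0876, 0.202]
tool_rot: [0.731, 0.683, -0.001, -0.001]
contact_force: [0.0, -0.2, -1.5]
gripper_width: 0.0232
finger_force: 44.5
```

>>> {"name": "move_arm", "arguments": {
  "commands": "0 0 0 0 0 0;0 0 0 0 0 0;0 0 0 0 0 0"
}}

```text
t: 12.08
eef_pos: [0.5423, 0.0842, 0.2023]
tool_rot: [0.731, 0.682, -0.001, -0.001]
contact_force: [0.4, -0.2, -1.7]
gripper_width: 0.0235
finger_force: 44.5
```

```bash
python3 - <<'E'
from h import *
s=[]
for c in("side","top","side","top"):
    im=robot.read_camera(c)[:,:,::-1];cv2.imwrite(f'pics/g4_{c}.png',im);s.append(robot.sense()['eef_pos'])
Z=7;X=(.5444,.0845,.13)
o=[]
for c in("side","top"):
    im=cv2.imread(f'pics/g4_{c}.png');u,v=np.round(proj(c,X)[0]).astype(int);print(c,u-27,v-35)
    o.append(cv2.resize(im[v-35:v+35,u-27:u+27],None,fx=Z,fy=Z,interpolation=cv2.INTER_CUBIC))
cv2.imwrite('pics/g4.png',np.hstack(o))
print(np.round(s,4));go(.5444,.0845,.17,86)
p=np.mean(s,0);print('pred tip px',proj('side',p-[0,0,.062]),'case',proj('side',p+[0,0,.015]),'pad',proj('side',[.5444,.0845,.0825]))
E
```

```text
side 247 157
top 269 173
[[0.5425 0.0838 0.2027]
 [0.5427 0.0836 0.203 ]
 [0.543  0.0835 0.2033]
 [0.5432 0.0836 0.2035]]
t 12.28 pos [0.5432 0.0836 0.2035] psi 85.90 F [-0.   0.7 -1. ] w 0.0232 j [ 0.13  0.35  1.82 -0.    0.97  0.2 ]
  shift [ 1.   1.1 33.5] turn [-0.03  0.01 -0.1 ]
pred tip px [[274.84252197 188.62169732]] case [[274.55560738 166.60298749]] pad [[274.45436464 204.47168883]]
```

View pics/g4.png

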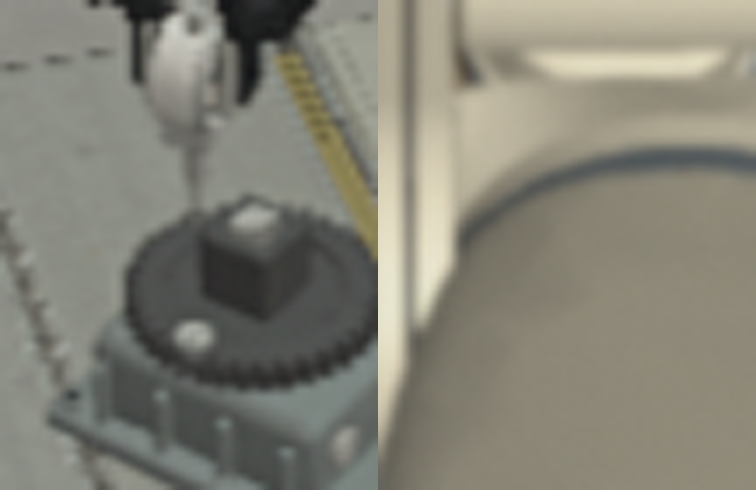

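Side crop: gauge hangs upright, plunger end about crop (195,213), above the pad at (193,336); the top view is hidden. Descend to just above the pad and compare again.

>>> {"name": "move_arm", "arguments": {
  "commands": "0.5 0.5 12 0 0 0;1 1 24 0 0 0;1 1 36 0 0 0;1 1 45 0 0 0;1 1 49 0 0 0;1 1 49 0 0 0;1 1 49 0 0 0;1 1 49 0 0 0"
}}

```text
t: 12.95
eef_pos: [0.5451, 0.0857, 0.1551]
tool_rot: [0.731, 0.682, 0.0, 0.0]
contact_force: [0.2, -0.5, -1.7]
gripper_width: 0.0235
finger_force: 44.5
```

```bash
python3 - <<'E'
from h import *
np.set_printoptions(precision=4,suppress=True)
ims=[];s=[];f=[]
for k in range(12):
    ims.append(robot.read_camera("side")[:,:,::-1].astype(float));q=robot.sense();s.append(q['eef_pos']);f.append(q['contact_force'])
im=np.mean(ims,0).astype(np.uint8);cv2.imwrite('pics/g5_side.png',im)
x0,y0=252,165
cv2.imwrite('pics/g5.png',cv2.resize(im[y0:y0+50,x0:x0+60],None,fx=12,fy=12,interpolation=cv2.INTER_CUBIC))
p=np.mean(s,0);print(p,np.std(s,0),np.mean(f,0),np.std(f,0))
for n,d in(('tip',-.062),('case',.015),('captop',.047)):print(n,((proj('side',p+[0,0,d])[0]-[x0,y0]+.5)*12-.5))
print('pad',(proj('side',[.5444,.0845,.0825])[0]-[x0,y0]+.5)*12-.5)
E
```

```text
[0.5449 0.0857 0.1551] [0.0002 0.     0.0002] [ 0.1984  0.0297 -1.6624] [0.5071 0.4605 0.4945]
tip [271.2373 448.4546]
case [267.5649 195.8132]
captop [265.9589  85.3272]
pad [274.9524 479.1603]
```

View pics/g5.png

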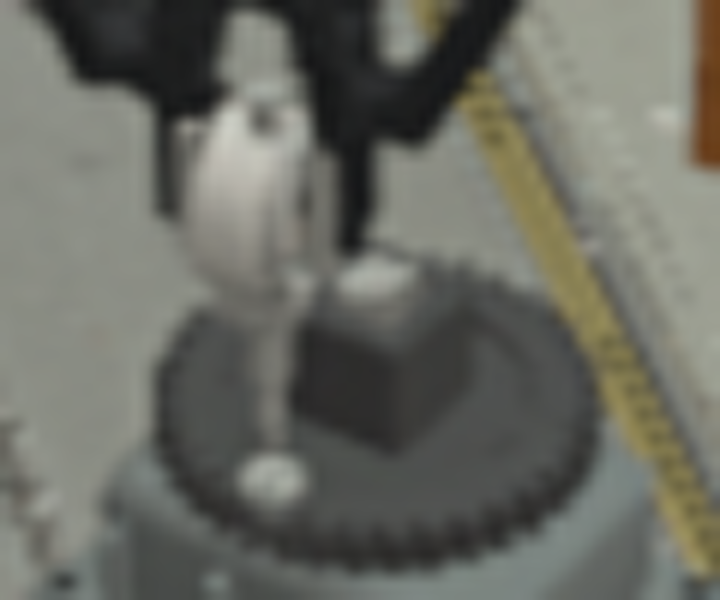

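Side crop: plunger tip at about (276,445), pad centre at (272,478), so I am roughly 10 mm above it and 1 mm off in x. Descend in steps, watching the force.

>>> {"name": "move_arm", "arguments": {
  "commands": "0 1 2.5 0 0 0;0 1 5 0 0 0;0 1 7 0 0 0;0 1 7 0 0 0;0 1 7 0 0 0"
}}

```text
t: 13.97
eef_pos: [0.5455, 0.0855, 0.1475]
tool_rot: [0.731, 0.682, -0.0, -0.0]
contact_force: [0.2, 0.2, -2.2]
gripper_width: 0.0234
finger_force: 44.5
```

```bash
cat > f.py <<'E'
from h import *
s=[];f=[]
for k in range(10):
    robot.find_in('side','gear') if 0 else robot.read_camera('side');q=robot.sense();s.append(q['eef_pos']);f.append(q['contact_force'])
print('t',q['t'],'pos',np.round(np.mean(s,0),4),'F',np.round(np.mean(f,0),2),'sd',np.round(np.std(f,0)[2],2),'w',q['gripper_width'])
E
python3 f.py
```

```text
t 14.4667 pos [0.5457 0.0855 0.1478] F [ 0.07 -0.05 -1.56] sd 0.35 w 0.023539251031946373
```

>>> {"name": "move_arm", "arguments": {
  "commands": "0 0 1 0 0 0;0 0 2 0 0 0;0 0 2 0 0 0;0 0 2 0 0 0"
}}

```text
t: 14.8
eef_pos: [0.5456, 0.0855, 0.1457]
tool_rot: [0.731, 0.682, -0.0, -0.0]
contact_force: [-0.2, -0.7, -2.4]
gripper_width: 0.0239
finger_force: 44.5
```

```bash
python3 f.py
```

```text
t 15.3 pos [0.5457 0.0855 0.1458] F [ 0.16  0.07 -1.95] sd 0.63 w 0.023141545116091837
```

>>> {"name": "move_arm", "arguments": {
  "commands": "0 0 0.8 0 0 0;0 0 1.5 0 0 0;0 0 1.5 0 0 0;0 0 1.5 0 0 0"
}}

```text
t: 15.63
eef_pos: [0.5458, 0.0855, 0.1443]
tool_rot: [0.731, 0.682, 0.0, 0.0]
contact_force: [-0.1, 0.6, -1.4]
gripper_width: 0.0234
finger_force: 44.7
```

```bash
python3 f.py
```

```text
t 16.1333 pos [0.5458 0.0855 0.1443] F [-0.1   0.02 -0.71] sd 0.56 w 0.02344637248230794
```

>>> {"name": "move_arm", "arguments": {
  "commands": "0 0 0.8 0 0 0;0 0 1.5 0 0 0;0 0 1.5 0 0 0;0 0 1.5 0 0 0"
}}

```text
t: 16.47
eef_pos: [0.5457, 0.0856, 0.1427]
tool_rot: [0.731, 0.682, 0.0, 0.0]
contact_force: [0.9, -0.3, 0.1]
gripper_width: 0.0235
finger_force: 44.7
```

```bash
python3 f.py; python3 - <<'E'
from h import *
im=np.mean([robot.read_camera("side")[:,:,::-1].astype(float) for k in range(6)],0).astype(np.uint8);cv2.imwrite('pics/g6_side.png',im)
x0,y0=252,165
cv2.imwrite('pics/g6.png',cv2.resize(im[y0:y0+50,x0:x0+60],None,fx=12,fy=12,interpolation=cv2.INTER_CUBIC))
E
```

```text
t 16.9667 pos [0.5457 0.0855 0.1428] F [ 0.7   0.03 -0.47] sd 0.7 w 0.023564785916269163
```

View pics/g6.png

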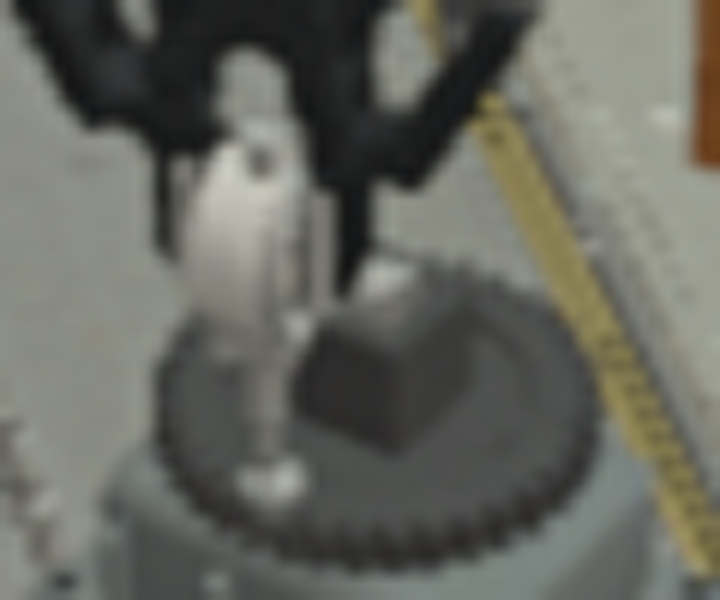

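Tip touches the bright pad near (268,468), pad centre about (272,478). I check the offset numerically against the picture of the bare pad.

```bash
python3 - <<'E'
from h import *
a=cv2.imread('pics/g3_side.png').astype(int).sum(2)//3;b=cv2.imread('pics/g6_side.png').astype(int).sum(2)//3
print('cols 269..281');
for r in range(194,211):print(r,a[r,269:281],b[r,269:281])
q=robot.sense()['eef_pos']
for z in(.0825,.0855):print(proj('side',[.5444,.0845,z]),proj('side',[.5447,.0839,z]))
t=np.linspace(0,6.28,40);e=proj('side',np.c_[.5444+.0075*np.cos(t),.0845+.0075*np.sin(t),0*t+.0825]);print('pad ext',e.min(0),e.max(0))
E
```

```text
cols 269..281
194 [78 76 76 75 78 75 61 45 45 45 44 44] [ 91 107 107 102 102 103 111 105  69  43  43  43]
195 [79 75 75 78 79 77 61 44 46 45 45 44] [ 81  85  82  88  98 103 107  88  50  42  45  45]
196 [77 72 74 79 80 78 65 45 44 44 44 45] [ 77  73  71  86 100 112 104  66  42  44  46  46]
197 [78 77 76 78 79 80 66 45 44 44 45 44] [ 78  76  76  87 103 116 104  59  43  44  45  45]
198 [77 77 76 78 78 78 66 45 43 44 45 46] [ 78  77  77  88 103 117 105  60  42  44  45  45]
199 [77 77 77 78 78 78 71 59 49 45 45 44] [ 79  77  77  88 103 118 108  69  48  44  44  44]
200 [77 76 76 76 78 78 77 75 69 59 50 45] [ 79  78  77  78  93 105  95  76  69  60  49  45]
201 [77 77 76 75 75 74 74 76 76 75 72 66] [ 78  78  76  76  92 106  93  76  76  75  73  66]
202 [75 76 73 74 79 82 82 78 76 76 76 76] [ 75  78  76  76  93 105  95  80  77  77  79  78]
203 [ 76  76  77 102 138 153 146 121  89  76  77  78] [ 77  77  77  84  89  97 121 121  90  76  78  79]
204 [ 64  68  87 132 160 157 155 146 105  75  75  75] [ 65  69  87 120 125 132 158 149 106  76  75  77]
205 [ 59  68  83 127 143 143 159 149 108  77  75  76] [ 59  70  84 126 137 144 165 152 109  77  76  77]
206 [ 52  57  62  90 111 123 131 113  86  76  77  77] [ 51  57  63  91 112 127 132 114  87  77  78  78]
207 [49 48 53 62 80 94 93 80 71 75 78 78] [49 49 53 62 81 96 94 81 73 76 79 79]
208 [78 51 51 53 63 73 73 66 62 71 75 69] [79 53 52 53 64 74 73 66 63 72 75 70]
209 [87 74 74 62 55 55 56 55 55 60 63 56] [89 74 75 63 56 57 56 56 55 61 63 57]
210 [87 90 86 68 67 66 49 52 50 50 51 47] [88 91 87 68 68 67 50 53 51 51 52 48]
[[274.45436464 204.47168883]] [[274.40521686 204.32404546]]
[[274.44332765 203.68686717]] [[274.39411669 203.53929081]]
pad ext [271.86975029 202.78539065] [277.04475537 206.17154513]
```

```bash
python3 - <<'E'
from h import *
np.set_printoptions(precision=2,suppress=True)
G=np.array([.4482,-.1855,.016])
print('block: cap109',proj('side',G+[0,0,.109]),'z99',proj('side',G+[0,0,.099]),'shoulder48',proj('side',G+[0,0,.048]),'case55',proj('side',G+[0,0,.055]))
def show(f,x0,x1,y0,y1):
    im=cv2.imread(f).astype(int).sum(2)//3
    print(f,x0,x1)
    for r in range(y0,y1):print(r,im[r,x0:x1])
show('pics/side0.png',314,334,143,166)
show('pics/g6_side.png',264,284,172,200)
p=np.array([.5457,.0855,.1428])
for d in(.047,.037,.015,-.007,-.014):print(d,proj('side',p+[0,0,d]))
E
```

```text
block: cap109 [[324.28 145.44]] z99 [[324.11 148.04]] shoulder48 [[323.26 160.94]] case55 [[323.38 159.2 ]]
pics/side0.png 314 334
143 [139 140 141 142 136 100  52  49  50  48  48  48  52  54  56  55  55  54
  52  49]
144 [140 139 141 142 134 100  51  46  46  59  68  60  50  52  54  55  55  52
  53  49]
145 [139 139 141 143 135  99  47  40  53 117 154 126  59  51  53  57  53  54
  51  50]
146 [139 140 140 143 134  95  54  65  66 102 140 121  61  49  51  53  54  53
  52  52]
147 [139 139 140 142 128  87 111 163 158 118 111 113  95  78  58  51  53  53
  52  51]
148 [139 138 139 140 122  84 148 192 175 130 111 133 149 143 103  56  50  52
  51  51]
149 [138 138 138 140 119  83 151 192 185 171 168 170 164 148 100  52  51  50
  50  52]
150 [138 137 138 139 118 100 156 185 185 184 180 169 161 141  87  50  48  50
  52  51]
151 [138 139 139 139 120 124 164 179 180 182 180 167 152 135  89  50  48  51
  50  48]
152 [138 138 139 139 121 136 165 171 173 174 161 146 145 134  98  49  43  43
  42  42]
153 [137 138 138 137 123 135 159 160 164 167 155 138 138 124  88  56  59  59
  60  71]
154 [137 136
[... 2914 characters left out ...]
03 104 103 104  99 104 122 105  52  44  49  54
  63  73]
194 [135 110  76  73  78  91 107 107 102 102 103 111 105  69  43  43  43  44
  47  54]
195 [121  77  61  71  78  81  85  82  88  98 103 107  88  50  42  45  45  44
  44  45]
196 [114  64  66  76  78  77  73  71  86 100 112 104  66  42  44  46  46  45
  45  45]
197 [115  62  67  76  78  78  76  76  87 103 116 104  59  43  44  45  45  45
  44  45]
198 [117  67  69  76  79  78  77  77  88 103 117 105  60  42  44  45  45  45
  44  46]
199 [116  61  66  75  78  79  77  77  88 103 118 108  69  48  44  44  44  44
  44  45]
0.047 [[273.49 175.15]]
0.037 [[273.54 178.03]]
0.015 [[273.63 184.25]]
-0.007 [[273.72 190.35]]
-0.014 [[273.75 192.27]]
```

>>> {"name": "move_arm", "arguments": {
  "commands": "0 0 -3 0 0 0;0 0 -6 0 0 0;0.5 -1 -6 0 1.5 0;0.5 -1 -3 0 1.5 0;0.5 -1 0 0 1.5 0;0.5 -1 1.5 0 1.5 0;0.5 -1 2.7 0 1.5 0;0.5 -1 2.7 0 1.5 0"
}}

```text
t: 17.93
eef_pos: [0.5448, 0.0861, 0.1398]
tool_rot: [0.731, 0.682, 0.009, -0.009]
contact_force: [-0.0, -0.3, -0.5]
gripper_width: 0.0237
finger_force: 44.8
```

```bash
python3 f.py;python3 f.py; python3 - <<'E'
from h import *
im=np.mean([robot.read_camera("side")[:,:,::-1].astype(float) for k in range(4)],0).astype(np.uint8);cv2.imwrite('pics/g7_side.png',im)
a=cv2.imread('pics/g3_side.png').astype(int).sum(2)//3;b=im.astype(int).sum(2)//3
for r in range(172,182):print(r,b[r,268:281])
for r in range(194,208):print(r,a[r,269:280],b[r,269:280])
E
```

```text
t 18.4333 pos [0.5448 0.0861 0.1401] F [ 0.08 -0.33 -0.08] sd 0.42 w 0.023590761998011685
t 18.9333 pos [0.5448 0.0861 0.1401] F [ 0.64 -0.58 -0.  ] sd 0.32 w 0.023580918607108325
172 [ 29  29  52 112 141 141 143 124  73  32  31  32  37]
173 [ 30  37  66 116 139 139 141 123  72  29  28  30  37]
174 [ 31  42  86 126 138 135 136 127  87  34  26  29  34]
175 [ 33  44  95 132 139 141 144 142 116  63  25  24  31]
176 [ 32  32  58 103 139 156 162 156 134  89  32  25  30]
177 [ 25  26  57 105 131 140 149 148 141 109  38  25  29]
178 [ 45  59 149 186 162 120 121 142 154 121  41  24  29]
179 [131 124 179 199 172 118 112 145 165 136  58  27  31]
180 [109 151 194 196 181 151 144 156 161 140  67  30  29]
181 [ 97 155 193 192 190 186 177 166 155 133  92  57  32]
194 [78 76 76 75 78 75 61 45 45 45 44] [ 88 101 106 104 100  97  99 117 107  55  40]
195 [79 75 75 78 79 77 61 44 46 45 45] [ 85  96 106 107 102 104 108 106  81  45  43]
196 [77 72 74 79 80 78 65 45 44 44 44] [ 79  78  83  88  95 105 120 110  58  42  44]
197 [78 77 76 78 79 80 66 45 44 44 45] [ 77  76  76  84  98 111 113  87  46  43  45]

[... 182 characters left out ...]
6 76 78 78 77 75 69 59 50] [ 78  77  79  97 111 115 109  84  69  60  50]
201 [77 77 76 75 75 74 74 76 76 75 72] [ 78  78  77  81  97 111 102  78  75  75  73]
202 [75 76 73 74 79 82 82 78 76 76 76] [ 75  76  75  75  92 112 103  80  76  78  79]
203 [ 76  76  77 102 138 153 146 121  89  76  77] [ 77  77  78  88  98 106 124 121  90  76  77]
204 [ 64  68  87 132 160 157 155 146 105  75  75] [ 64  69  88 120 116 107 145 148 107  76  76]
205 [ 59  68  83 127 143 143 159 149 108  77  75] [ 59  70  84 125 135 128 154 151 109  78  76]
206 [ 52  57  62  90 111 123 131 113  86  76  77] [ 52  57  63  91 113 123 128 113  88  77  78]
207 [49 48 53 62 80 94 93 80 71 75 78] [49 47 54 63 82 95 94 82 73 75 79]
```

```bash
python3 -c "
from bench import robot
print(robot.sign_off())"
```

```text
the job is handed in; nothing more can be done
None
```

The job is handed in at about 19 s: the gear is home on its shoulder and released, and the gauge is still held on the pad; spring force puts the plunger about 5 mm in, with the tip within about 1–2 mm of the pad's centre; I can't see the needle, and the verdict wasn't returned.

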